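# Put the setting block away, wedge up the reel-stand saddle and hold it

## Robot

A 6-joint arm with a two-finger parallel gripper is mounted at the origin on the work surface. World frame = base frame: x ahead of the robot, y to its left, z up, the work surface at z = 0. Lengths are in m, angles in rad, forces in N, time in s.
With the tool pointing down it reaches from about 0.325 to 0.775 m from the base axis. Payload 9.3 kg.
Tool frame: the origin (TCP) lies midway between the tips of the shut fingers; the grasp point (between the pads) lies 19 mm behind it; x points along the fingers, y is the direction in which the jaws open and shut, and the axes are right-handed (so a half turn about x gives the same grasp; the last joint's range is limited). The gripper opens to 85 mm and grips with 20 to 120 N. Pads are 22 mm wide; open, the fingers measure 114 mm over their backs; the gripper's body (76 mm by 85 mm) begins 54 mm behind the grasp point. The pads swing forward as they close: fully open they stand 13 mm farther back than shut.
Start: joints at [-1.465, 0.259, 0.021, 1.334, 0, 1.418], TCP at [0.141, -0.532, 0.231] pointing down, gripper open.
Joint ranges: [-3.04, 3.04], [-0.91, 1.82], [-1.04, 1.36], [-1.92, 1.95], [-1.52, 1.45], [-3.14, 3.14]. Speed limits (rad/s): [2.22, 2.22, 2.79, 3.14, 3.14, 3.14].

## Interface

Orientations are given as a rotation vector (axis times angle).
In Python, from rig import robot, capture gives the robot as it stands.
- The arm moves only by the tool play_rows, never from a script. Its argument "motion" is a list of rows, each a list of 7 numbers: the shift along the tool's x, y, z in m, then the turn, a rotation vector about the tool's x, y, z in rad, then the gripper command: -1 is shut, 1 is fully open, values between are in proportion. In form: [[x, y, z, ax, ay, az, gripper], ...]. A call has 1 to 12 rows; each row shifts and turns the pose as measured when the row begins, along the tool's axes as they then stand; what a row does not reach is not made up. A row lasts 1/10 s, in which the tool goes at most 50 mm and 8.59 degrees, less where a joint would pass 70% of its speed; a pose out of reach is approached as far as the arm can. A call with a gripper value outside its range is refused whole. The fingers move at their own pace and stop on an object; "newtons" is the grip in N (left out, the last holds). Time passes only in rows, so rows that do not move let the fingers close. It gives the time, the measured TCP pose, the force and the opening at its end, in the units of the state.
- robot.read_state(): the state, without advancing time (a new reading comes with each control period).
- capture(name): name is "side" or "top" or "wrist"; returns a dict with "image" (480x640x3 uint8, blue, green, red), "fx", "fy", "cx", "cy" (pixels), "distortion" ([k1, k2, p1, p2, k3] as OpenCV has them; the pictures are not rectified), "world_from_camera" (4x4, takes a point from camera to world coordinates); the wrist camera has in their place "mount" (4x4, takes a point from camera to tool coordinates, whose origin is the TCP and whose axes are the tool frame's). Camera axes: x right, y down, z forward; pixel columns grow to the right and rows downward; lengths in m; the calibration is good to about 2 mm. A picture is of the moment at which its call begins: read the wrist's pose just before it. There is no depth.
- robot.job_done(): hands the job in, once; it reports no verdict.
The state is a dict: "time": time; "joint_pos": joint angles; "joint_velocities": joint speeds; "joint_efforts": joint torques, N m; "position": TCP position; "orientation": TCP orientation; "wrist_force": force on the tool from outside, world axes, zero at the start; "torque": the same for the moment, N m; "gripper_width": finger opening in m.
Only numpy, scipy, OpenCV 4.12 (cv2) and the standard library are available. Lean on these libraries where they do the work, as an engineer would, in place of code of your own. Each camera call takes 0.05 s, during which the arm holds its last target. There are 200 camera calls.

## Task

A steel setting block was left on the base plate in front of the cable-reel stand's saddle: first stand it back, fully home, in the one of the three bench pockets that fits it (the medium-width one, not the wide one), and let go of it. Then grip the wedge by its upright grip block and, thin end first and flat on the base plate, push it under the saddle's rounded front edge until the saddle has just lifted off the base plate, about 4 mm and never as much as 10 mm. Finish while holding: keep the wedge gripped and still there with only the wedge carrying the saddle, and leave the other things on the bench where they are.

Things in the scene. Friction and masses are not known exactly. Their poses are not given: they have to be found in the camera images.
- block_mid (a point): Centre of the setting block to put away: a bare steel block 30 mm thick (its x), 50 mm wide (its y), 60 mm tall (its z), 0.4 kg, dark line around it near the top. It starts standing upright on the base plate (12 mm above the bench) in the wedge's way; its mid-height centre is 30 mm above its underside.
- pocket_medium: The pocket that fits the block: grey open-topped steel box fixed to the bench, origin at the centre of its underside, z up. Inside 38 (x) by 58 mm (y), walls and floor 5 mm thick, rim 30 mm above the bench. The block goes in upright, its 30 mm along the pocket's x; home, its centre is 35 mm above the bench. Empty at first. The three pockets stand in a row along world x on the left, in any order.
- pocket_wide: A like pocket that is too wide for the block: inside 52 mm (its x) by 58 mm (its y), 62 x 68 mm outside, otherwise the same. Starts and stays empty; the block does not belong here.
- thin_mid (a point): Centre of the thin setting block (16 x 50 x 60 mm), which already stands in the third, narrow pocket (inside 24 x 58 mm). Leave it there.
- wedge_grip (a point): Centre of the wedge's upright grip block: 40 mm (x) by 30 mm (y) by 45 mm tall; 22.5 mm above the wedge's flat underside, 130 mm behind its thin end. x points along the wedge to its thin end. Grip it across the 30 mm. The wedge is black plastic, 150 mm long, 30 mm wide, 0.2 kg, and starts flat on the bench on the right.
- wedge_tip (a point): Middle of the wedge's thin end, on its underside; x along the wedge, pointing out of the thin end, z up. The ramp is 6 mm thick here and rises evenly, 1 in 5, to 28 mm at the grip block's front face 110 mm behind.
- mouth (a point): Fixed point on top of the base plate (12 mm above the bench), midway across, straight below the saddle's front edge. The wedge goes in along its x (away from the robot, turned up to 0.3 rad); z up. The ramp meets the edge with the thin end about 40 mm past this point and lifts 1 mm per further 5 mm (4 mm at 60 mm). The fixed dark steel plate reaches 155 mm before, 95 mm behind, 75 mm to each side.
- nose (a point): Lowest line of the saddle's rounded front edge (6 mm radius), midway across; 14 mm above the plate when the saddle is down, and it rises with it. The opening under it is 96 mm wide between the saddle's feet, 84 mm deep. The saddle's top is about 85 mm, the two guide posts 107 mm above the bench, the posts 45 mm behind this point.
- saddle (a joint): Lift of the saddle off the base plate, in m: 0 = feet on the plate, at most 0.03. It is an aluminium block 84 x 128 mm, 0.4 to 0.85 kg, with a short steel axle on top, guided by two upright posts: it slides straight up, stays level and sinks by its own weight. Pushing the wedge takes roughly 5 to 20 N.
- screwdriver_grip (a point): Bystander: a screwdriver lying near the front of the bench on the right.
- tape: Bystander: a black roll of tape lying flat, 60 mm across, 19 mm high; origin under its centre.
- spray: Bystander: an upright spray can, 54 mm across, 150 mm tall; origin under its centre.
- carton: Bystander: a cardboard carton 70 x 90 x 30 mm; origin under its centre.
- gland: Bystander: an upright grey plastic cable gland, 32 mm across, 46 mm tall; origin under its centre.
- wrench_grip (a point): Bystander: a wrench lying on the far left.

How it is judged:
On the way, in this order (a step that is already met when the one before it is completed fails the run):
1. the setting block stands fully home in the medium pocket, released (x of block_mid in the frame of pocket_medium between -0.009 and 0.009 m and y of block_mid in the frame of pocket_medium between -0.009 and 0.009 m and z of block_mid in the frame of pocket_medium between 0.03 and 0.039 m and angle between the z axis of block_mid and the z axis of pocket_medium, either way round below 0.12 rad and contact force between block and the fingers below 0.2 N), for 0.3 s.
2. the saddle is lifted off the base plate by the gripped wedge (value of joint saddle above 0.0015 m and contact force between wedge and saddle above 1.5 N and x of wedge_tip in the frame of mouth above 0.03 m and contact force between wedge and the fingers above 2 N), for 0.2 s.
At the end, for the whole second after the job is handed in: The block stands upright and released at the bottom of the medium pocket; the wedge lies flat (within 0.1 rad) and still, its thin end more than 30 mm under the saddle's front edge, gripped by its grip block in the fingers, and it alone carries the saddle, lifted 1.5 to 7 mm off the base plate (all of step 1 and all of step 2 and value of joint saddle below 0.007 m and distance between the grasp point and wedge_grip below 0.04 m and angle between wedge_tip's own z axis and vertical below 0.1 rad and linear speed of wedge below 0.01 m/s and contact force between saddle and the arm below 0.3 N and contact force between saddle and the fingers below 0.3 N and contact force between saddle and block below 0.3 N); the arm keeps its last pose, push and grip.
It fails at once if the saddle is lifted 10 mm or more (value of joint saddle above 0.01 m).
It fails at once if the thin block or a bystander is moved more than 25 mm (distance of any of thin_mid, screwdriver_grip, tape, spray, carton, gland, wrench_grip from where it was at the start of the episode above 0.025 m).
It also fails if it takes over 64 s, if anything falls off the work surface, if the arm or the gripper's body presses on something with over 40 N, if the wrist force passes 120 N, or if a joint passes its speed limit or range.

## Working session

There is one attempt and no reset: what is moved stays moved. The work goes in short steps, Python scripts to look and compute and a tool call to move; the robot and the scene stay as the last step left them, time stands still between calls to the robot, and variables do not carry over. Pictures are saved under pics/ and viewed, about 8 in all and at most 12, crops included, and the job is handed in when it is done.

Besides the shell and the picture viewer there is one more tool, called after "Emit:" as name(argument=value, ...) on one line, values as JSON. play_rows: Moves the arm, as the interface text tells. Its arguments: {"type":"object","properties":{"motion":{"type":"array","items":{"type":"array","items":{"type":"number"}}},"newtons":{"type":"number"}},"required":["motion"]}

```bash
ls; mkdir -p pics; python3 - <<'E'
from rig import robot,capture
import cv2,json,numpy as np,pickle
print(robot.read_state())
for n in("top","side"):
    c=capture(n);pickle.dump(c,open(f"pics/{n}0.pkl","wb"));cv2.imwrite(f"pics/{n}0.png",c["image"])
    print(n,c["fx"],c["cx"],c["cy"],c["distortion"],np.round(c["world_from_camera"],3).tolist())
E
```

```text
pics
{'time': 0.0, 'joint_pos': array([-1.46461013e+00,  2.59183453e-01,  2.07412665e-02,  1.33369692e+00,
       -2.26039036e-05,  1.41819837e+00]), 'joint_velocities': array([-2.39066719e-03, -1.26681577e-03, -1.57037902e-03, -1.15570818e-03,
        4.15667214e-04, -7.87672491e-05]), 'joint_efforts': array([-1.08546214e-03, -5.55641806e+01,  3.44531536e+01,  1.38134829e-02,
       -1.71398801e-04, -7.08108175e-06]), 'position': array([ 0.14070685, -0.53139645,  0.23066285]), 'orientation': array([ 2.08401959,  0.27258065, -2.0840016 ]), 'wrist_force': array([-0.08655831, -0.21652392, -0.30992037]), 'torque': array([ 0.0158918 ,  0.00093529, -0.02806772]), 'gripper_width': 0.08537453860738058}
top 600.3303009435554 319.1892729777089 247.61708148007517 [-0.11835641  0.          0.          0.          0.        ] [[-0.008, -0.997, 0.077, 0.43], [-1.0, 0.009, 0.006, 0.031], [-0.007, -0.077, -0.997, 1.464], [0.0, 0.0, 0.0, 1.0]]
side 538.4374085788461 305.100216021085 241.66844533526904 [-0.00871155  0.          0.          0.          0.        ] [[-0.838, -0.289, 0.462, 0.037], [-0.545, 0.446, -0.71, 0.813], [-0.001, -0.847, -0.531, 0.65], [0.0, 0.0, 0.0, 1.0]]
```

View pics/top0.png

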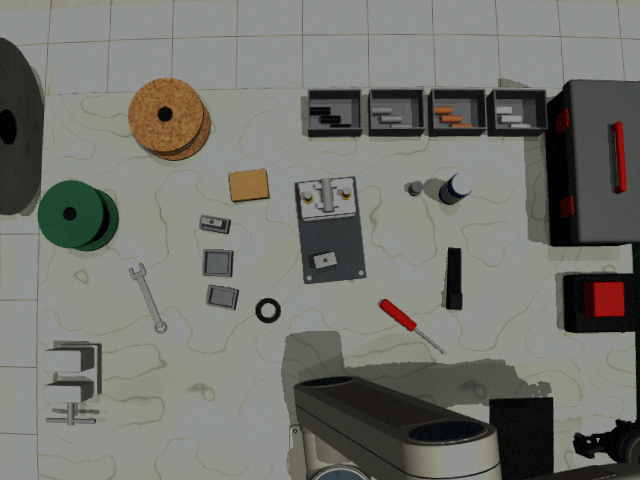

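View pics/side0.png

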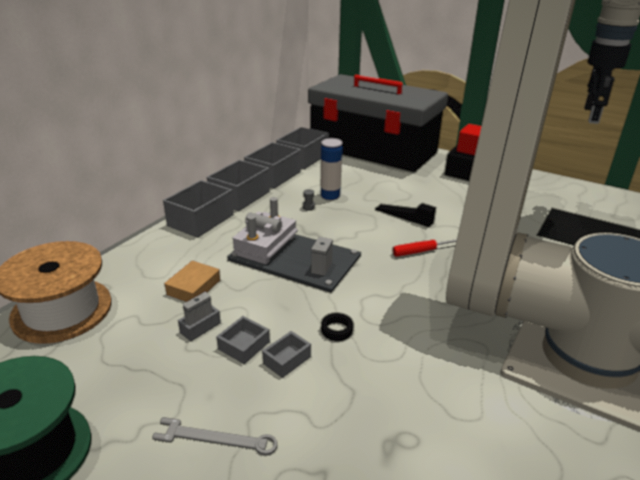

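The top view shows the plate at about (330,230) with the block at (324,260). The pockets are at (214,224) with the thin block, (218,263) wide and (222,297) medium. The wedge is at (454,278), with its grip at the bottom. I'll enlarge these for measurement.

```bash
cat > h.py <<'E'
import numpy as np,cv2
from scipy.spatial.transform import Rotation as R
def K(c): return np.array([[c["fx"],0,c["cx"]],[0,c["fy"],c["cy"]],[0,0,1]])
def wfc(c,st=None):
    if "world_from_camera" in c: return np.array(c["world_from_camera"])
    T=np.eye(4);T[:3,:3]=R.from_rotvec(st["orientation"]).as_matrix();T[:3,3]=st["position"]
    return T@np.array(c["mount"])
def cast(c,px,z,st=None):
    """pixels -> world points on the plane at height z"""
    u=cv2.undistortPoints(np.array(px,float).reshape(-1,1,2),K(c),np.array(c["distortion"])).reshape(-1,2)
    T=wfc(c,st);d=np.c_[u,np.ones(len(u))]@T[:3,:3].T
    return T[:3,3]+d*((z-T[2,3])/d[:,2])[:,None]
def project(c,P,st=None):
    Ti=np.linalg.inv(wfc(c,st))
    return cv2.projectPoints(np.array(P,float).reshape(-1,1,3),cv2.Rodrigues(Ti[:3,:3])[0],Ti[:3,3],K(c),np.array(c["distortion"]))[0].reshape(-1,2)
def rect(c,mask,off,z,st=None):
    """largest blob of mask -> min-area rectangle in world at height z: centre, sizes, angle of long side"""
    cs=cv2.findContours(mask,cv2.RETR_EXTERNAL,cv2.CHAIN_APPROX_NONE)[0]
    k=max(cs,key=cv2.contourArea).reshape(-1,2)+np.array(off)
    w=cast(c,k,z,st)[:,:2]
    b=cv2.boxPoints(cv2.minAreaRect((w*1000).astype(np.float32)))/1000
    e=[b[1]-b[0],b[2]-b[1]];L=[np.linalg.norm(v) for v in e];i=int(np.argmax(L));v=e[i]
    return np.round(b.mean(0),4),np.round(sorted(L),4),round(float(np.arctan2(v[1],v[0])),3)
E
python3 - <<'E'
import pickle,cv2,numpy as np
from h import *
c=pickle.load(open("pics/top0.pkl","rb"));im=c["image"]
a=cv2.resize(im[205:320,190:250],None,fx=5,fy=5,interpolation=cv2.INTER_CUBIC)
b=cv2.resize(im[170:290,285:375],None,fx=4.79,fy=4.79,interpolation=cv2.INTER_CUBIC)[:575]
cv2.imwrite("pics/crop1.png",np.hstack([a,b]))
# wedge: black blob
s=im[240:316,435:475].max(2)
m=(s<60).astype(np.uint8)
print("wedge",rect(c,m,(435,240),0.02))
g=cv2.cvtColor(im,cv2.COLOR_BGR2GRAY)
for n,(y0,y1,x0,x1) in dict(p1=(210,240,192,240),p2=(244,282,196,240),p3=(282,314,200,245)).items():
    m=(g[y0:y1,x0:x1]<140).astype(np.uint8); print(n,rect(c,m,(x0,y0),0.03))
m=(g[170:290,285:375]<110).astype(np.uint8); print("plate",rect(c,m,(285,170),0.012))
E
```

```text
wedge (array([ 0.4641, -0.2829], dtype=float32), array([0.0365, 0.1474], dtype=float32), -0.021)
p1 (array([0.589 , 0.2974], dtype=float32), array([0.063 , 0.0926], dtype=float32), 1.395)
p2 (array([0.5047, 0.2867], dtype=float32), array([0.0697, 0.0826], dtype=float32), 1.562)
p3 (array([0.4242, 0.2751], dtype=float32), array([0.0568, 0.0779], dtype=float32), 1.389)
plate (array([0.5865, 0.0152], dtype=float32), array([0.1534, 0.2518], dtype=float32), 0.096)
```

View pics/crop1.png

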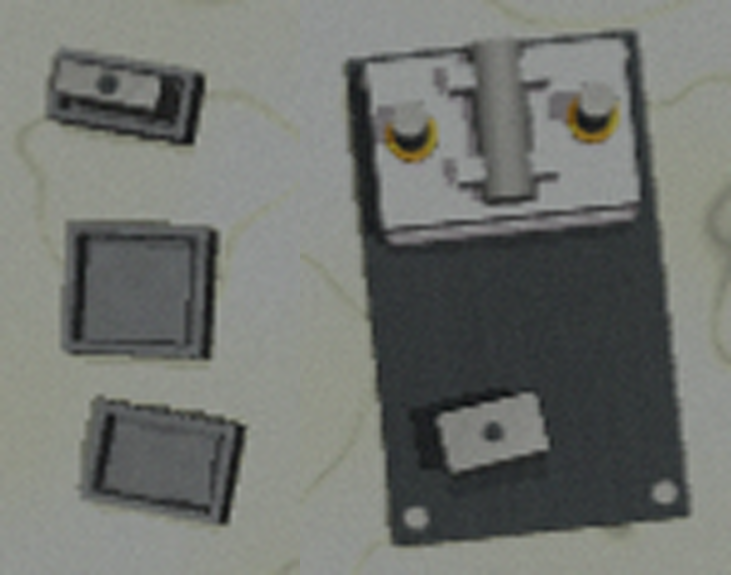

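```bash
cat >> h.py <<'E'
def plan(st,xyz,yaw):
    """yaw = world direction of the jaw (tool y) modulo pi; turn about tool x first, then shift in the turned tool axes"""
    M=R.from_rotvec(st["orientation"]).as_matrix()
    cur=np.arctan2(M[1,1],M[0,1]); d=(yaw-cur+np.pi/2)%np.pi-np.pi/2
    X=np.array([0,0,-1.]);Y=np.array([np.cos(cur+d),np.sin(cur+d),0]);T=np.c_[X,Y,np.cross(X,Y)]
    rv=R.from_matrix(M.T@T).as_rotvec()
    print("tool yaw %.3f turn rv(tool)"%cur,np.round(rv,3),"shift in turned tool",np.round(T.T@(np.array(xyz)-st["position"]),4),"TCP",np.round(st["position"],4),"q",np.round(st["joint_pos"],2),"F",np.round(st["wrist_force"],1),"w",round(st["gripper_width"],4),"t",round(st["time"],2))
E
python3 - <<'E'
import pickle
from h import *
from rig import robot,capture
c=pickle.load(open("pics/top0.pkl","rb"))
f=lambda x,y:(285+(x-300)/4.79,170+y/4.79); p=lambda x,y:(190+x/5,205+y/5)
print("block",cast(c,[f(495,432),f(437,409),f(540,392),f(550,450),f(455,475)],.072).round(4).tolist())
print("nose edge",cast(c,[f(385,240),f(638,212)],.06).round(4).tolist())
print("medium inner",cast(c,[p(106,413),p(225,435),p(210,510),p(98,490)],.03).round(4).tolist())
b=cast(c,[f(495,432)],.072)[0]
st=robot.read_state();plan(st,[b[0]-0.04,b[1],0.23],0.21)
w=capture("wrist");print(np.round(w["mount"],4).tolist(),w["fx"])
E
```

```text
block [[0.5081, 0.0255, 0.072], [0.5195, 0.0535, 0.072], [0.5273, 0.0035, 0.072], [0.4991, -0.0011, 0.072], [0.4874, 0.045, 0.072]]
nose edge [[0.6037, 0.0787, 0.06], [0.6165, -0.0459, 0.06]]
medium inner [[0.4469, 0.3003, 0.03], [0.4361, 0.2429, 0.03], [0.4003, 0.2501, 0.03], [0.4101, 0.3041, 0.03]]
tool yaw -1.312 turn rv(tool) [-1.522e+00 -1.000e-03  1.000e-03] shift in turned tool [ 0.0007  0.4363 -0.4764] TCP [ 0.1407 -0.5314  0.2307] q [-1.46  0.26  0.02  1.33  0.    1.42] F [-0.1 -0.6 -0. ] w 0.0855 t 0.1
[[-0.0013, -0.2861, 0.9582, -0.1428], [1.0, -0.0004, 0.0012, -0.0006], [-0.0, 0.9582, 0.2861, -0.0728], [0.0, 0.0, 0.0, 1.0]] 338.5348006443268
```

Emit:
play_rows(motion=[[0, 0, 0, -0.14, 0, 0, 1], [0, 0, 0, -0.14, 0, 0, 1], [0, 0, 0, -0.14, 0, 0, 1], [0, 0, 0, -0.14, 0, 0, 1], [0, 0, 0, -0.14, 0, 0, 1], [0, 0, 0, -0.14, 0, 0, 1], [0, 0, 0, -0.14, 0, 0, 1], [0, 0, 0, -0.14, 0, 0, 1], [0, 0, 0, -0.14, 0, 0, 1], [0, 0, 0, -0.14, 0, 0, 1], [0, 0, 0, -0.12, 0, 0, 1]])

```text
time: 1.25
position: [0.1406, -0.53, 0.2276]
orientation: [1.015, 1.33, -1.006]
wrist_force: [0.2, -0.2, -0.2]
gripper_width: 0.0852
```

Emit:
play_rows(motion=[[0, 0.035, -0.035, 0, 0, 0, 1], [0, 0.035, -0.035, 0, 0, 0, 1], [0, 0.035, -0.035, 0, 0, 0, 1], [0, 0.035, -0.035, 0, 0, 0, 1], [0, 0.035, -0.035, 0, 0, 0, 1], [0, 0.035, -0.035, 0, 0, 0, 1], [0, 0.035, -0.035, 0, 0, 0, 1], [0, 0.035, -0.035, 0, 0, 0, 1], [0, 0.035, -0.035, 0, 0, 0, 1], [0, 0.035, -0.035, 0, 0, 0, 1], [0, 0.035, -0.035, 0, 0, 0, 1], [0, 0.035, -0.035, 0, 0, 0, 1]])

```text
time: 2.45
position: [0.4325, -0.0081, 0.2296]
orientation: [1.022, 1.328, -1.007]
wrist_force: [0.8, -1.6, 0.2]
gripper_width: 0.0856
```

```bash
python3 - <<'E'
from h import *
from rig import robot
plan(robot.read_state(),[0.505,0.025,0.23],0.21)
E
```

```text
tool yaw 0.263 turn rv(tool) [ 0.053 -0.01  -0.003] shift in turned tool [-0.0004  0.0778 -0.0172] TCP [ 0.4325 -0.0081  0.2296] q [-0.22  0.06 -0.23  1.28  0.01  1.09] F [ 0.8 -1.6  0.2] w 0.0856 t 2.45
```

Emit:
play_rows(motion=[[0, 0.02, 0, 0.05, -0.01, 0, 1], [0, 0.03, -0.01, 0, 0, 0, 1], [0, 0.02, -0.005, 0, 0, 0, 1], [0, 0, 0, 0, 0, 0, 1]])

```text
time: 2.85
position: [0.5008, 0.0309, 0.2291]
orientation: [1.047, 1.304, -1.043]
wrist_force: [-0.4, 0.2, 0.6]
gripper_width: 0.0856
```

```bash
python3 - <<'E'
from h import *
from rig import robot,capture
import pickle
st=robot.read_state();c=capture("wrist");pickle.dump((st,c),open("pics/w1.pkl","wb"));cv2.imwrite("pics/w1.png",c["image"])
plan(st,[0.505,0.025,0.23],0.21)
print(project(c,[[.505,.025,.072],[.6164,.0181,.012]],st).round(1))
E
```

```text
tool yaw 0.220 turn rv(tool) [ 0.01  -0.    -0.003] shift in turned tool [-0.0009  0.0028  0.0066] TCP [0.5008 0.0309 0.2291] q [-0.11  0.18 -0.09  1.3   0.    1.24] F [-0.4  0.2  0.6] w 0.0856 t 2.85
[[320.3 231.3]
 [415.6 244.3]]
```

View pics/w1.png

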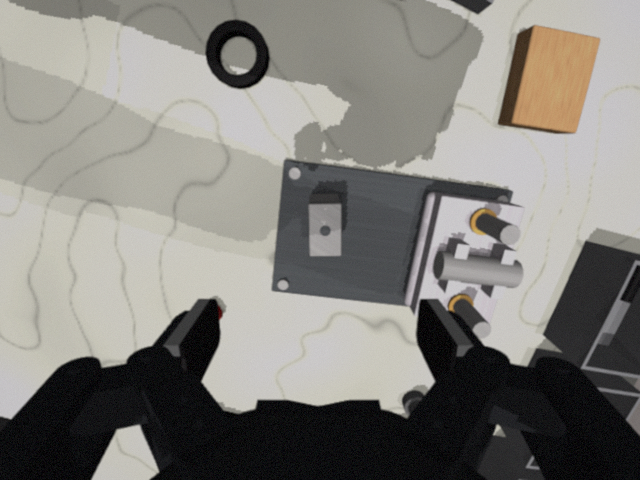

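The wrist view shows the block top at about (325,230), upright to the jaws. The plate's near corners are at (286,159) and (273,291), and the saddle is at (465,260).

```bash
python3 - <<'E'
from h import *
import pickle
st,c=pickle.load(open("pics/w1.pkl","rb"))
g=cv2.cvtColor(c["image"],cv2.COLOR_BGR2GRAY)
m=(g[195:265,298:352]>110).astype(np.uint8);r=rect(c,m,(298,195),.072,st);print("block",r)
P=cast(c,[(286,159),(273,291)],.012,st);print("plate near corners",P.round(4).tolist())
d=P[0]-P[1];n=np.array([d[1],-d[0]])/np.hypot(*d[:2]);print("w",np.hypot(*d[:2]),"yaw",np.arctan2(n[1],n[0]),"mouth",P.mean(0)[:2]+.155*n)
plan(st,[*r[0],.043],r[2]-np.pi/2)
E
```

```text
block (array([0.5086, 0.027 ], dtype=float32), array([0.029 , 0.0483], dtype=float32), -1.351)
plate near corners [[0.4572, 0.0775, 0.012], [0.4712, -0.0724, 0.012]]
w 0.15060185373037668 yaw 0.09331065382610132 mouth [0.61855224 0.0169806 ]
tool yaw 0.220 turn rv(tool) [ 0.001 -0.    -0.003] shift in turned tool [0.1861 0.0067 0.0055] TCP [0.5008 0.0309 0.2291] q [-0.11  0.18 -0.09  1.3   0.    1.24] F [-0.4  0.2  0.6] w 0.0856 t 2.85
```

Emit:
play_rows(motion=[[0.03, 0.007, 0.005, 0, 0, -0.003, 1], [0.04, 0, 0, 0, 0, 0, 1], [0.04, 0, 0, 0, 0, 0, 1], [0.04, 0, 0, 0, 0, 0, 1], [0.02, 0, 0, 0, 0, 0, 1], [0, 0, 0, 0, 0, 0, 1]])

```text
time: 3.5
position: [0.5043, 0.0242, 0.0553]
orientation: [1.047, 1.303, -1.047]
wrist_force: [0.4, 0.1, 0.2]
gripper_width: 0.0855
```

```bash
python3 - <<'E'
from h import *
from rig import robot
plan(robot.read_state(),[.5086,.027,.043],.22)
E
```

```text
tool yaw 0.218 turn rv(tool) [-0.002  0.001 -0.001] shift in turned tool [ 0.0123  0.0048 -0.0018] TCP [0.5043 0.0242 0.0553] q [-0.12  0.3  -0.4   0.87 -0.    1.24] F [0.4 0.1 0.2] w 0.0855 t 3.5
```

Emit:
play_rows(motion=[[0.012, 0.005, -0.002, 0, 0, 0, 1], [0, 0, 0, 0, 0, 0, 1], [0, 0, 0, 0, 0, 0, -1], [0, 0, 0, 0, 0, 0, -1], [0, 0, 0, 0, 0, 0, -1], [0, 0, 0, 0, 0, 0, -1], [0, 0, 0, 0, 0, 0, -1], [0, 0, 0, 0, 0, 0, -1], [0, 0, 0, 0, 0, 0, -1], [0, 0, 0, 0, 0, 0, -1]], newtons=50)

```text
time: 4.5
position: [0.5105, 0.0264, 0.0472]
orientation: [1.05, 1.297, -1.045]
wrist_force: [0.4, 0.2, -0.1]
gripper_width: 0.0286
```

Emit:
play_rows(motion=[[-0.03, 0, 0, 0, 0, 0, -1], [-0.04, 0, 0, 0, 0, 0, -1], [-0.04, 0, 0, 0, 0, 0, -1], [-0.04, 0, 0, 0, 0, 0, -1], [0, 0, 0, 0, 0, 0, -1]])

```text
time: 5.0
position: [0.5074, 0.027, 0.1999]
orientation: [1.047, 1.304, -1.049]
wrist_force: [1.1, 0.6, -4.3]
gripper_width: 0.029
```

```bash
python3 - <<'E'
from h import *
from rig import robot
plan(robot.read_state(),[.4245,.2760,.20],-.18)
E
```

```text
tool yaw 0.217 turn rv(tool) [0.397 0.001 0.001] shift in turned tool [-1.000e-04 -1.261e-01 -2.302e-01] TCP [0.5074 0.027  0.1999] q [-0.11  0.2  -0.14  1.23 -0.    1.24] F [ 1.1  0.6 -4.3] w 0.029 t 5.0
```

Emit:
play_rows(motion=[[0, 0, 0, 0.14, 0, 0, -1], [0, 0, 0, 0.14, 0, 0, -1], [0, 0, 0, 0.12, 0, 0, -1], [0, -0.02, -0.035, 0, 0, 0, -1], [0, -0.02, -0.035, 0, 0, 0, -1], [0, -0.02, -0.035, 0, 0, 0, -1], [0, -0.02, -0.035, 0, 0, 0, -1], [0, -0.02, -0.035, 0, 0, 0, -1], [0, -0.02, -0.035, 0, 0, 0, -1], [0, 0, 0, 0, 0, 0, -1]])

```text
time: 6.0
position: [0.4256, 0.2629, 0.1889]
orientation: [1.35, 1.112, -1.372]
wrist_force: [0.6, -1.2, -4.5]
gripper_width: 0.0286
```

```bash
python3 - <<'E'
from h import *
from rig import robot,capture
import pickle
st=robot.read_state();c=capture("wrist");pickle.dump((st,c),open("pics/w2.pkl","wb"));cv2.imwrite("pics/w2.png",c["image"])
plan(st,[.4245,.2760,.20],-.18)
E
```

```text
tool yaw -0.206 turn rv(tool) [-0.026  0.005  0.013] shift in turned tool [-0.0111 -0.0035 -0.0127] TCP [0.4256 0.2629 0.1889] q [ 0.38  0.2  -0.17  1.22  0.    2.16] F [ 0.6 -1.2 -4.5] w 0.0286 t 6.0
```

View pics/w2.png

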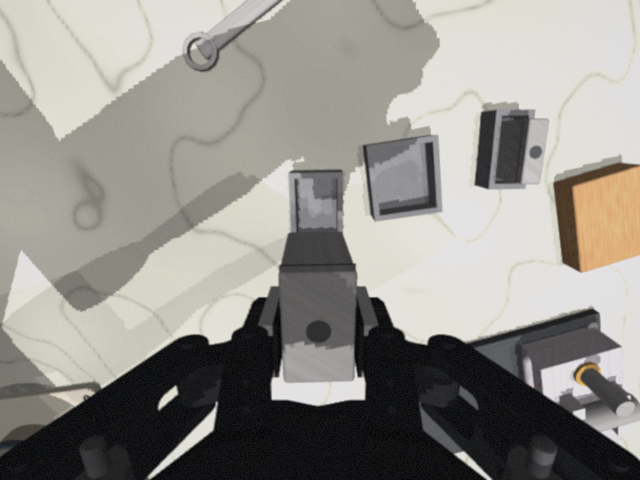

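The medium pocket's rim shows beyond the held block, with outer far corners at (290,172) and (342,170). The block's top face spans (280,265)–(355,382) and it hangs straight.

```bash
python3 - <<'E'
from h import *
import pickle
st,c=pickle.load(open("pics/w2.pkl","rb"));z=st["position"][2]
im=c["image"];cv2.imwrite("pics/crop2.png",cv2.resize(im[150:300,250:450],None,fx=4,fy=4,interpolation=cv2.INTER_CUBIC))
P=cast(c,[(290,172),(342,170),(290,230),(343,230)],.03,st);print("rim",P[:,:2].round(4).tolist())
e=P[0]-P[1];print("width",np.linalg.norm(e),"yaw far edge",np.arctan2(-e[1],-e[0]),"sides",[np.arctan2(*(P[i]-P[i+2])[[1,0]])-np.pi/2 for i in(0,1)])
B=cast(c,[(280,265),(355,265),(353,382),(284,382)],z+.0248,st);print("blk top",B[:,:2].round(4).tolist(),B.mean(0)[:2])
B=cast(c,[(291,233),(345,233)],z-.0352,st);print("blk bottom far edge",B[:,:2].round(4).tolist())
E
```

```text
rim [[0.4089, 0.3132], [0.4539, 0.3056], [0.3969, 0.2618], [0.4448, 0.252]]
width 0.045661273295614514 yaw far edge -0.16672775901978817 sides [np.float64(-0.22870816225013524), np.float64(-0.16890985556360372)]
blk top [[0.418, 0.294], [0.4453, 0.2885], [0.4355, 0.2368], [0.407, 0.2424]] [0.42643926 0.26541518]
blk bottom far edge [[0.4158, 0.2901], [0.4446, 0.2842]]
```

View pics/crop2.png

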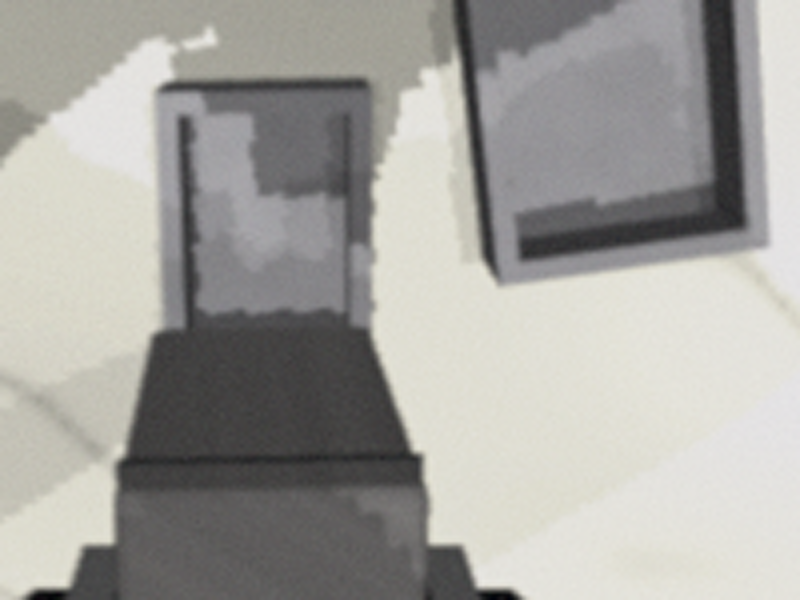

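```bash
python3 - <<'E'
from h import *
import pickle
st,c=pickle.load(open("pics/w2.pkl","rb"))
P=cast(c,[(289.6,173),(342.2,172.2),(291.2,231.2),(342.6,231.2)],.03,st)[:,:2]
e=P[1]-P[0];print(P.round(4).tolist(),np.linalg.norm(e),np.arctan2(e[1],e[0]),[np.arctan2(*(P[i]-P[i+2])[::-1])-np.pi/2 for i in(0,1)])
for yaw in(-.18,-.19):
    print("centre",P[:2].mean(0)-.034*np.array([-np.sin(yaw),np.cos(yaw)]), P.mean(0))
# tool tilt
M=R.from_rotvec(st["orientation"]).as_matrix();print(M.round(3).tolist())
E
```

```text
[[0.4084, 0.3124], [0.4538, 0.3037], [0.3978, 0.2604], [0.4442, 0.2509]] 0.0462163357638038 -0.1895939439589193 [np.float64(-0.20117102422289213), np.float64(-0.17874481970362632)]
centre [0.42497406 0.27459845] [0.42602663 0.28185693]
centre [0.42463987 0.27466099] [0.42602663 0.28185693]
[[-0.014, 0.979, -0.204], [-0.002, -0.204, -0.979], [-1.0, -0.013, 0.005]]
```

Emit:
play_rows(motion=[[0.01, -0.002, -0.01, -0.02, 0, 0.01, -1], [0.01, 0, 0, 0, 0, 0, -1], [0.01, 0, 0, 0, 0, 0, -1], [0.02, 0, 0, 0, 0, 0, -1], [0.02, 0, 0, 0, 0, 0, -1], [0, 0, 0, 0, 0, 0, -1], [0, 0, 0, 0, 0, 0, -1]])

```text
time: 6.75
position: [0.4255, 0.266, 0.1116]
orientation: [1.336, 1.111, -1.36]
wrist_force: [0.5, -0.5, -3.4]
gripper_width: 0.0292
```

```bash
python3 - <<'E'
from h import *
from rig import robot
plan(robot.read_state(),[.4243,.2725,.0402],-.19)
E
```

```text
tool yaw -0.191 turn rv(tool) [-0.001  0.011  0.008] shift in turned tool [ 0.0714 -0.0024 -0.0061] TCP [0.4255 0.266  0.1116] q [ 0.39  0.25 -0.3   1.03 -0.01  2.16] F [ 0.5 -0.5 -3.4] w 0.0292 t 6.75
```

Emit:
play_rows(motion=[[0.01, -0.002, -0.006, 0, 0.011, 0.008, -1], [0.015, 0, 0, 0, 0, 0, -1], [0, 0, 0, 0, 0, 0, -1], [0, 0, 0, 0, 0, 0, -1]])

```text
time: 7.15
position: [0.427, 0.2714, 0.0892]
orientation: [1.354, 1.109, -1.347]
wrist_force: [-0.4, 0.1, -3.4]
gripper_width: 0.0289
```

```bash
python3 - <<'E'
from h import *
from rig import robot
plan(robot.read_state(),[.4243,.2725,.0402],-.19)
E
```

```text
tool yaw -0.194 turn rv(tool) [-0.004 -0.002 -0.004] shift in turned tool [ 0.049  -0.0028 -0.0006] TCP [0.427  0.2714 0.0892] q [ 0.4   0.27 -0.35  0.95 -0.    2.17] F [-0.4  0.1 -3.4] w 0.0289 t 7.15
```

Emit:
play_rows(motion=[[0.005, -0.003, -0.0005, 0, 0, -0.004, -1], [0, 0, 0, 0, 0, 0, -1], [0.01, 0, 0, 0, 0, 0, -1], [0.01, 0, 0, 0, 0, 0, -1], [0, 0, 0, 0, 0, 0, -1]])

```text
time: 7.65
position: [0.4252, 0.2729, 0.0647]
orientation: [1.355, 1.111, -1.347]
wrist_force: [-0.8, -0.1, -4.6]
gripper_width: 0.0292
```

```bash
python3 - <<'E'
from h import *
from rig import robot
plan(robot.read_state(),[.4243,.2725,.0402],-.19)
E
```

```text
tool yaw -0.195 turn rv(tool) [-0.005 -0.004 -0.003] shift in turned tool [ 0.0245 -0.0008  0.0005] TCP [0.4252 0.2729 0.0647] q [ 0.4   0.29 -0.39  0.89  0.    2.17] F [-0.8 -0.1 -4.6] w 0.0292 t 7.65
```

Block bottom is at rim height with no side force, so I'll go in.

Emit:
play_rows(motion=[[0.006, -0.001, 0, 0, 0, 0, -1], [0.006, 0, 0, 0, 0, 0, -1], [0.006, 0, 0, 0, 0, 0, -1], [0.003, 0, 0, 0, 0, 0, -1], [0.002, 0, 0, 0, 0, 0, -1], [0, 0, 0, 0, 0, 0, -1]])

```text
time: 8.25
position: [0.4243, 0.2735, 0.0404]
orientation: [1.356, 1.112, -1.347]
wrist_force: [0.3, -0.6, -3.5]
gripper_width: 0.029
```

```bash
python3 - <<'E'
from h import *
from rig import robot
plan(robot.read_state(),[.4243,.2725,.0402],-.19)
E
```

```text
tool yaw -0.194 turn rv(tool) [-0.004 -0.005 -0.003] shift in turned tool [0.0002 0.0002 0.0009] TCP [0.4243 0.2735 0.0404] q [ 0.4   0.32 -0.42  0.83  0.    2.17] F [ 0.3 -0.6 -3.5] w 0.029 t 8.25
```

Emit:
play_rows(motion=[[0.0015, 0, 0, 0, 0, 0, -1], [0.001, 0, 0, 0, 0, 0, -1], [0, 0, 0, 0, 0, 0, -1]])

```text
time: 8.55
position: [0.4244, 0.2737, 0.0406]
orientation: [1.357, 1.111, -1.344]
wrist_force: [0.2, -0.2, -4.6]
gripper_width: 0.0294
```

Emit:
play_rows(motion=[[0, 0, 0, 0, 0, 0, 0.3], [0, 0, 0, 0, 0, 0, 0.3], [0, 0, 0, 0, 0, 0, 0.3], [0, 0, 0, 0, 0, 0, 0.3], [0, 0, 0, 0, 0, 0, 0.3]])

```text
time: 9.05
position: [0.4258, 0.2744, 0.0411]
orientation: [1.36, 1.111, -1.341]
wrist_force: [0.2, 0.6, 0.4]
gripper_width: 0.0555
```

Emit:
play_rows(motion=[[-0.02, 0, 0, 0, 0, 0, 0.3], [-0.03, 0, 0, 0, 0, 0, 0.3], [-0.04, 0, 0, 0, 0, 0, 0.3], [-0.04, 0, 0, 0, 0, 0, 1], [-0.04, 0, 0, 0, 0, 0, 1], [0, 0, 0, 0, 0, 0, 1]])

```text
time: 9.65
position: [0.4235, 0.2728, 0.2161]
orientation: [1.357, 1.112, -1.345]
wrist_force: [1.1, -0.5, 0.0]
gripper_width: 0.0855
```

```bash
python3 - <<'E'
from h import *
from rig import robot,capture
import pickle
st=robot.read_state();c=capture("wrist");pickle.dump((st,c),open("pics/w3.pkl","wb"))
s=capture("side")
p=project(c,[.4248,.2746,.065],st)[0];q=project(s,[.4248,.2746,.05])[0];print(p,q)
cr=lambda im,p,n:cv2.resize(im[max(0,int(p[1])-n):int(p[1])+n,int(p[0])-n:int(p[0])+n],(400,400),interpolation=cv2.INTER_CUBIC)
cv2.imwrite("pics/chk.png",np.hstack([cr(c["image"],p,60),cr(s["image"],q,50)]))
plan(st,[.41,-.283,.23],1.55)
E
```

```text
[318.30518216 224.54048394] [286.30091548 336.83276352]
tool yaw -0.194 turn rv(tool) [ 1.397e+00 -7.000e-03  1.000e-03] shift in turned tool [-0.0139  0.556   0.002 ] TCP [0.4235 0.2728 0.2161] q [ 0.4   0.18 -0.12  1.26  0.    2.17] F [ 1.1 -0.5  0. ] w 0.0855 t 9.65
```

View pics/chk.png

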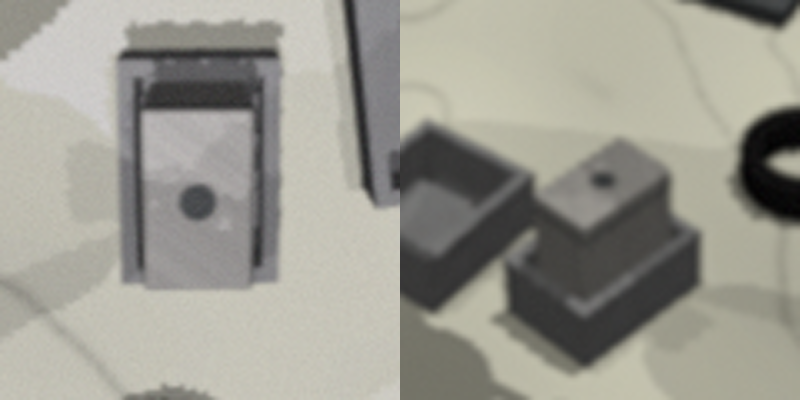

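Emit:
play_rows(motion=[[0, 0, 0, -0.145, 0, 0, 1], [0, 0, 0, -0.145, 0, 0, 1], [0, 0, 0, -0.145, 0, 0, 1], [0, 0, 0, -0.145, 0, 0, 1], [0, 0, 0, -0.145, 0, 0, 1], [0, 0, 0, -0.145, 0, 0, 1], [0, 0, 0, -0.145, 0, 0, 1], [0, 0, 0, -0.145, 0, 0, 1], [0, 0, 0, -0.145, 0, 0, 1], [0, 0, 0, -0.145, 0, 0, 1], [0, 0, 0, -0.145, 0, 0, 1], [0, 0, 0, -0.145, 0, 0, 1]])

```text
time: 10.95
position: [0.4145, 0.2688, 0.191]
orientation: [-0.033, 1.602, 0.017]
wrist_force: [-0.1, 0.3, -0.2]
gripper_width: 0.0854
```

```bash
python3 - <<'E'
from h import *
from rig import robot
import pickle
plan(robot.read_state(),[.41,-.283,.22],1.55)
st,c=pickle.load(open("pics/w3.pkl","rb"));s=pickle.load(open("pics/side0.pkl","rb"))
for z in(.062,.065,.068,.071): print(z,cast(c,[(317.4,224.6)],z,st)[0,:2].round(4),cast(s,[(286.75,331)],z)[0,:2].round(4))
E
```

```text
tool yaw 1.603 turn rv(tool) [ 0.052 -0.031  0.01 ] shift in turned tool [-0.029  -0.5518  0.007 ] TCP [0.4145 0.2688 0.191 ] q [ 0.4   0.2  -0.16  1.24  0.    0.37] F [-0.1  0.3 -0.2] w 0.0854 t 10.95
0.062 [0.4239 0.274 ] [0.4244 0.2735]
0.065 [0.424  0.2747] [0.4224 0.2763]
0.068 [0.4241 0.2754] [0.4204 0.279 ]
0.071 [0.4243 0.2761] [0.4184 0.2818]
```

The block is home: the two views agree at a top height of about 63 mm (nominal 65). Next is the wedge.

Emit:
play_rows(motion=[[-0.03, -0.02, 0, 0.05, -0.03, 0.01, 1], [0, -0.048, 0, 0, 0, 0, 1], [0, -0.048, 0, 0, 0, 0, 1], [0, -0.048, 0, 0, 0, 0, 1], [0, -0.048, 0, 0, 0, 0, 1], [0, -0.048, 0, 0, 0, 0, 1], [0, -0.048, 0, 0, 0, 0, 1], [0, -0.048, 0, 0, 0, 0, 1], [0, -0.048, 0, 0, 0, 0, 1], [0, -0.048, 0, 0, 0, 0, 1], [0, -0.048, 0, 0, 0, 0, 1], [0, 0, 0, 0, 0, 0, 1]])

```text
time: 12.15
position: [0.4026, -0.2479, 0.2024]
orientation: [0.011, 1.597, -0.003]
wrist_force: [0.7, 0.7, -0.4]
gripper_width: 0.0855
```

```bash
python3 - <<'E'
from h import *
from rig import robot,capture
import pickle
st=robot.read_state();c=capture("wrist");pickle.dump((st,c),open("pics/w4.pkl","wb"));cv2.imwrite("pics/w4.png",c["image"])
plan(st,[.41,-.283,.22],1.55)
E
```

```text
tool yaw 1.562 turn rv(tool) [ 0.012 -0.026 -0.005] shift in turned tool [-0.0176 -0.0349  0.0082] TCP [ 0.4026 -0.2479  0.2024] q [-0.72  0.15 -0.19  1.25 -0.01 -0.71] F [ 0.7  0.7 -0.4] w 0.0855 t 12.15
```

View pics/w4.png

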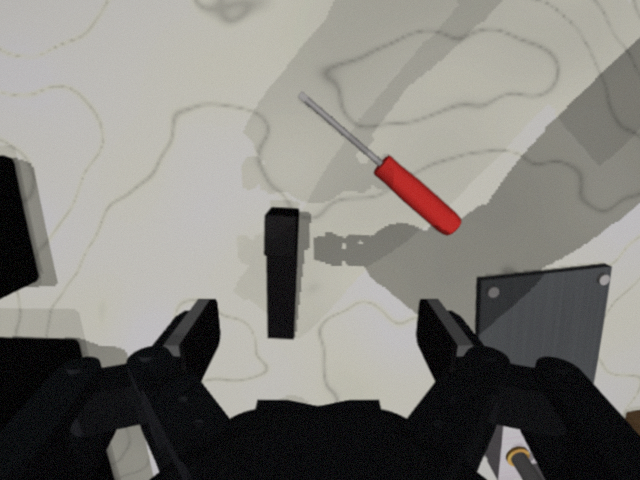

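The wedge is at (282,272). The grip-block top spans about rows 213–255 and the thin end is at row 338. Both are clear of the screwdriver.

```bash
python3 - <<'E'
from h import *
import pickle
st,c=pickle.load(open("pics/w4.pkl","rb"))
im=c["image"].astype(float)
cr=im[200:345,255:310]
cv2.imwrite("pics/crop4.png",cv2.resize(np.clip(cr*3,0,255).astype(np.uint8),None,fx=4,fy=4,interpolation=cv2.INTER_CUBIC))
g=cr.max(2)
for r in (206,209,212,216,225,240,250,256,260,300,325,335,337,339):
    i=np.where(g[r-200]<70)[0]; print(r,(i.min()+255,i.max()+256,len(i)) if len(i) else None)
E
```

```text
206 None
209 (np.int64(270), np.int64(298), 28)
212 (np.int64(268), np.int64(299), 31)
216 (np.int64(266), np.int64(299), 33)
225 (np.int64(265), np.int64(299), 34)
240 (np.int64(265), np.int64(298), 33)
250 (np.int64(265), np.int64(298), 33)
256 (np.int64(267), np.int64(297), 30)
260 (np.int64(267), np.int64(297), 30)
300 (np.int64(268), np.int64(295), 27)
325 (np.int64(268), np.int64(294), 26)
335 (np.int64(268), np.int64(294), 26)
337 (np.int64(269), np.int64(293), 24)
339 None
```

View pics/crop4.png

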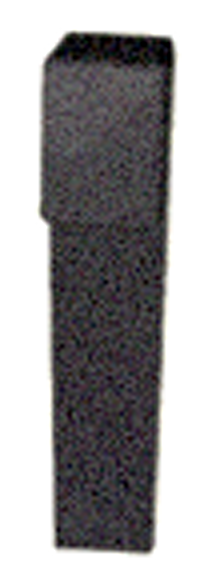

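```bash
python3 - <<'E'
from h import *
import pickle
st,c=pickle.load(open("pics/w4.pkl","rb"))
G=cast(c,[(265.5,216.2),(299,216.2),(298,254.2),(265,254.2)],.045,st)[:,:2];T=cast(c,[(268.3,337.5),(293.8,337.5)],.003,st)[:,:2]
print(G.round(4).tolist(),T.round(4).tolist())
g=G.mean(0);t=T.mean(0);d=t-g;print("grip",g,"tip",t,"len",np.hypot(*d),"yaw",np.arctan2(d[1],d[0]))
yaw=np.arctan2(d[1],d[0])
plan(st,[*g,.045-.019-.0],yaw+np.pi/2)
E
```

```text
[[0.3907, -0.2943], [0.391, -0.2639], [0.427, -0.2657], [0.4267, -0.2965]] [[0.5396, -0.3048], [0.5398, -0.2756]]
grip [ 0.4088588  -0.28010789] tip [ 0.53967437 -0.29018654] len 0.13120325566813384 yaw -0.07689283572663554
tool yaw 1.562 turn rv(tool) [ 0.068 -0.026 -0.004] shift in turned tool [ 0.1764 -0.0316  0.0088] TCP [ 0.4026 -0.2479  0.2024] q [-0.72  0.15 -0.19  1.25 -0.01 -0.71] F [ 0.7  0.7 -0.4] w 0.0855 t 12.15
```

Emit:
play_rows(motion=[[0, 0, 0, 0.068, -0.026, -0.004, 1], [0.02, -0.03, 0.009, 0, 0, 0, 1], [0.03, 0, 0, 0, 0, 0, 1], [0.04, 0, 0, 0, 0, 0, 1], [0.02, 0, 0, 0, 0, 0, 1], [0, 0, 0, 0, 0, 0, 1]])

```text
time: 12.8
position: [0.4067, -0.2696, 0.083]
orientation: [0.067, 1.577, -0.053]
wrist_force: [-0.2, 0.6, 0.1]
gripper_width: 0.0851
```

```bash
python3 - <<'E'
from h import *
from rig import robot
plan(robot.read_state(),[.409,-.280,.016],1.494)
E
```

```text
tool yaw 1.494 turn rv(tool) [ 0.    -0.007 -0.008] shift in turned tool [ 0.067  -0.0102  0.0031] TCP [ 0.4067 -0.2696  0.083 ] q [-0.76  0.25 -0.38  0.94  0.   -0.68] F [-0.2  0.6  0.1] w 0.0851 t 12.8
```

Emit:
play_rows(motion=[[0.01, -0.01, 0.003, 0, -0.007, -0.008, 1], [0.02, 0, 0, 0, 0, 0, 1], [0.025, 0, 0, 0, 0, 0, 1], [0.01, 0, 0, 0, 0, 0, 1], [0, 0, 0, 0, 0, 0, 1], [0, 0, 0, 0, 0, 0, 1]])

```text
time: 13.4
position: [0.4103, -0.2757, 0.0192]
orientation: [0.057, 1.57, -0.055]
wrist_force: [-0.1, 0.5, 0.1]
gripper_width: 0.0852
```

```bash
python3 - <<'E'
from h import *
from rig import robot
plan(robot.read_state(),[.409,-.280,.016],1.494)
E
```

```text
tool yaw 1.500 turn rv(tool) [ 0.006  0.    -0.001] shift in turned tool [ 0.0032 -0.0044 -0.0009] TCP [ 0.4103 -0.2757  0.0192] q [-0.76  0.33 -0.47  0.77  0.   -0.69] F [-0.1  0.5  0.1] w 0.0852 t 13.4
```

Emit:
play_rows(motion=[[0.002, -0.004, -0.001, 0.006, 0, 0, 1], [0, 0, 0, 0, 0, 0, 1], [0, 0, 0, 0, 0, 0, -1], [0, 0, 0, 0, 0, 0, -1], [0, 0, 0, 0, 0, 0, -1], [0, 0, 0, 0, 0, 0, -1], [0, 0, 0, 0, 0, 0, -1], [0, 0, 0, 0, 0, 0, -1], [0, 0, 0, 0, 0, 0, -1], [0, 0, 0, 0, 0, 0, -1]], newtons=80)

```text
time: 14.4
position: [0.4103, -0.2813, 0.0208]
orientation: [0.059, 1.565, -0.063]
wrist_force: [0.2, -0.7, 0.1]
gripper_width: 0.0287
```

```bash
python3 - <<'E'
from h import *
from rig import robot
m=np.array([.6175,.0175]);y=.094;u=np.array([np.cos(y),np.sin(y)])
for d in(.19,.15): print(d,(m-d*u).round(4))
plan(robot.read_state(),[*(m-.19*u),.10],y+np.pi/2)
E
```

```text
0.19 [ 4.283e-01 -3.000e-04]
0.15 [0.4682 0.0034]
tool yaw 1.493 turn rv(tool) [-0.172  0.004  0.003] shift in turned tool [-0.0792  0.2781  0.0443] TCP [ 0.4103 -0.2813  0.0208] q [-0.77  0.33 -0.47  0.77  0.   -0.69] F [ 0.2 -0.7  0.1] w 0.0287 t 14.4
```

Emit:
play_rows(motion=[[-0.03, 0, 0, 0, 0, 0, -1], [-0.04, 0, 0, 0, 0, 0, -1], [-0.02, 0, 0, -0.09, 0, 0, -1], [0, 0, 0, -0.08, 0, 0, -1], [0, 0.04, 0.007, 0, 0, 0, -1], [0, 0.04, 0.007, 0, 0, 0, -1], [0, 0.04, 0.007, 0, 0, 0, -1], [0, 0.04, 0.007, 0, 0, 0, -1], [0, 0.04, 0.007, 0, 0, 0, -1], [0, 0.04, 0.007, 0, 0, 0, -1], [0, 0.03, 0, 0, 0, 0, -1], [0, 0, 0, 0, 0, 0, -1]])

```text
time: 15.6
position: [0.4228, 0.0015, 0.1107]
orientation: [-0.074, 1.571, 0.076]
wrist_force: [-0.6, -0.4, -2.0]
gripper_width: 0.0287
```

```bash
python3 - <<'E'
from h import *
from rig import robot
plan(robot.read_state(),[.4283,-.0003,.10],.094+np.pi/2)
E
```

```text
tool yaw 1.666 turn rv(tool) [ 0.002 -0.002 -0.001] shift in turned tool [ 0.0107 -0.0023  0.0053] TCP [0.4228 0.0015 0.1107] q [-0.2   0.12 -0.48  0.97  0.   -0.29] F [-0.6 -0.4 -2. ] w 0.0287 t 15.6
```

Emit:
play_rows(motion=[[0.02, -0.002, 0.01, 0.002, 0, 0, -1], [0.02, 0, 0.01, 0, 0, 0, -1], [0.02, 0, 0.01, 0, 0, 0, -1], [0, 0, 0, 0, 0, 0, -1], [0, 0, 0, 0, 0, 0, -1]])

```text
time: 16.1
position: [0.453, 0.0027, 0.049]
orientation: [-0.075, 1.572, 0.077]
wrist_force: [0.1, -0.3, -2.6]
gripper_width: 0.029
```

```bash
python3 - <<'E'
from h import *
from rig import robot,capture
st=robot.read_state()
plan(st,[.4532,.002,.0335],.094+np.pi/2)
s=capture("side");t=capture("top")
p=project(s,[.58,.01,.04])[0];q=project(t,[.56,.01,.04])[0];print(p,q)
cr=lambda im,p,n:cv2.resize(im[int(p[1])-n:int(p[1])+n,int(p[0])-n:int(p[0])+n],(400,400),interpolation=cv2.INTER_CUBIC)
cv2.imwrite("pics/chk2.png",np.hstack([cr(s["image"],p,60),cr(t["image"],q,60)]))
E
```

```text
tool yaw 1.668 turn rv(tool) [ 0.003 -0.002 -0.001] shift in turned tool [ 0.0155 -0.0007  0.0001] TCP [0.453  0.0027 0.049 ] q [-0.18  0.23 -0.52  0.82  0.   -0.28] F [ 0.1 -0.3 -2.6] w 0.029 t 16.1
[297.31706172 242.24233686] [331.96393449 239.1114951 ]
```

View pics/chk2.png

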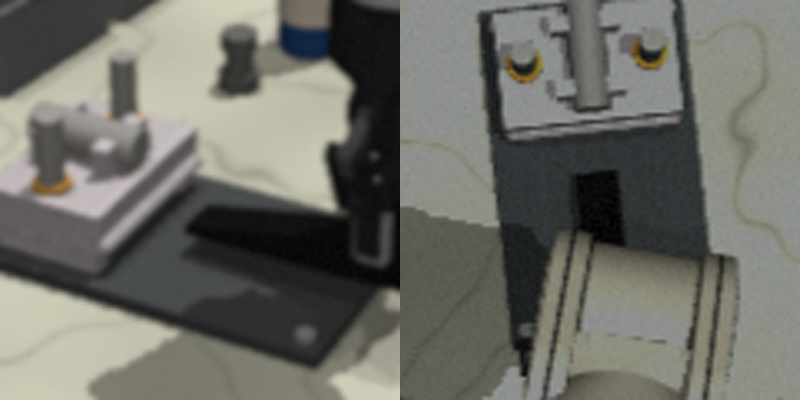

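The wedge is level, centred and aligned with the saddle: its tip is at (595,173) in the top crop and the saddle centre is at about 597. I'll lower it onto the plate.

Emit:
play_rows(motion=[[0.008, 0, 0, 0.003, 0, 0, -1], [0.005, 0, 0, 0, 0, 0, -1], [0.002, 0, 0, 0, 0, 0, -1], [0, 0, 0, 0, 0, 0, -1]])

```text
time: 16.6
position: [0.4534, 0.0021, 0.0353]
orientation: [-0.073, 1.567, 0.072]
wrist_force: [-0.4, -0.2, -2.1]
gripper_width: 0.0281
```

```bash
python3 - <<'E'
from h import *
from rig import robot
plan(robot.read_state(),[.4532,.002,.0328],.094+np.pi/2)
E
```

```text
tool yaw 1.663 turn rv(tool) [-0.001  0.002  0.   ] shift in turned tool [ 0.0025 -0.0001 -0.0002] TCP [0.4534 0.0021 0.0353] q [-0.18  0.25 -0.54  0.78  0.   -0.27] F [-0.4 -0.2 -2.1] w 0.0281 t 16.6
```

Emit:
play_rows(motion=[[0.002, 0, 0, 0, 0, 0, -1], [0.001, 0, 0, 0, 0, 0, -1], [0, 0, 0, 0, 0, 0, -1]])

```text
time: 16.9
position: [0.4534, 0.0021, 0.0328]
orientation: [-0.073, 1.567, 0.072]
wrist_force: [0.2, -0.2, -0.3]
gripper_width: 0.0284
```

Emit:
play_rows(motion=[[0, 0, 0.008, 0, 0, 0, -1], [0, 0, 0.01, 0, 0, 0, -1], [0, 0, 0.01, 0, 0, 0, -1], [0, 0, 0.01, 0, 0, 0, -1], [0, 0, 0, 0, 0, 0, -1]])

```text
time: 17.4
position: [0.4959, 0.0059, 0.033]
orientation: [-0.073, 1.565, 0.072]
wrist_force: [-1.2, -0.7, -2.6]
gripper_width: 0.0284
```

```bash
python3 - <<'E'
from h import *
from rig import robot
m=np.array([.6175,.0175]);y=.094;u=np.array([np.cos(y),np.sin(y)])
plan(robot.read_state(),[*(m-.0886*u),.0328],y+np.pi/2)
E
```

```text
tool yaw 1.663 turn rv(tool) [-0.001  0.004  0.001] shift in turned tool [0.0002 0.0002 0.0335] TCP [0.4959 0.0059 0.033 ] q [-0.16  0.31 -0.45  0.8   0.   -0.25] F [-1.2 -0.7 -2.6] w 0.0284 t 17.4
```

Emit:
play_rows(motion=[[0.0005, 0, 0.006, 0, 0.003, 0, -1], [0, 0, 0.008, 0, 0, 0, -1], [0, 0, 0.008, 0, 0, 0, -1], [0, 0, 0.006, 0, 0, 0, -1], [0, 0, 0, 0, 0, 0, -1]])

```text
time: 17.9
position: [0.5225, 0.0088, 0.0332]
orientation: [-0.074, 1.574, 0.072]
wrist_force: [0.5, 0.4, 0.3]
gripper_width: 0.0287
```

```bash
python3 - <<'E'
from h import *
from rig import robot
m=np.array([.6175,.0175]);y=.094;u=np.array([np.cos(y),np.sin(y)])
plan(robot.read_state(),[*(m-.0886*u),.0328],y+np.pi/2)
E
```

```text
tool yaw 1.664 turn rv(tool) [-0.001 -0.004  0.001] shift in turned tool [ 0.0004 -0.0002  0.0068] TCP [0.5225 0.0088 0.0332] q [-0.14  0.35 -0.38  0.84 -0.   -0.24] F [0.5 0.4 0.3] w 0.0287 t 17.9
```

Emit:
play_rows(motion=[[0, 0, 0.003, 0, -0.002, 0, -1], [0, 0, 0.003, 0, 0, 0, -1], [0, 0, 0, 0, 0, 0, -1]])

```text
time: 18.2
position: [0.5267, 0.0092, 0.0328]
orientation: [-0.074, 1.576, 0.072]
wrist_force: [1.3, -0.2, 2.3]
gripper_width: 0.029
```

Emit:
play_rows(motion=[[0, 0, 0.003, 0, 0, 0, -1], [0, 0, 0.003, 0, 0, 0, -1], [0, 0, 0, 0, 0, 0, -1]])

```text
time: 18.5
position: [0.5267, 0.0093, 0.0329]
orientation: [-0.074, 1.586, 0.07]
wrist_force: [3.3, 0.6, -0.1]
gripper_width: 0.0284
```

Emit:
play_rows(motion=[[0, 0, 0.003, 0, 0, 0, -1], [0, 0, 0.003, 0, 0, 0, -1], [0, 0, 0, 0, 0, 0, -1]])

```text
time: 18.8
position: [0.5268, 0.0093, 0.033]
orientation: [-0.075, 1.597, 0.068]
wrist_force: [2.6, -1.0, 1.0]
gripper_width: 0.0286
```

The wedge has made contact: the tip is about 37 mm past the mouth and the small steps are not enough to push it. I'll use larger steps and correct the pitch.

Emit:
play_rows(motion=[[0, 0, 0.008, 0, -0.01, 0, -1], [0, 0, 0.008, 0, -0.01, 0, -1]])

```text
time: 19.0
position: [0.5329, 0.0103, 0.0326]
orientation: [-0.075, 1.595, 0.067]
wrist_force: [-39.0, -6.1, 38.0]
gripper_width: 0.0285
```

```bash
python3 - <<'E'
from h import *
from rig import robot
m=np.array([.6175,.0175]);y=.094;u=np.array([np.cos(y),np.sin(y)])
st=robot.read_state();plan(st,[*(m-.0686*u),.0328],y+np.pi/2);print(st["torque"].round(2))
E
```

```text
tool yaw 1.661 turn rv(tool) [-0.004 -0.025  0.004] shift in turned tool [-0.0002 -0.0008  0.0163] TCP [0.5329 0.0103 0.0326] q [-0.13  0.38 -0.34  0.87 -0.01 -0.22] F [-39.   -6.1  38. ] w 0.0285 t 19.0
[-0.92  6.83 -0.09]
```

Emit:
play_rows(motion=[[-0.001, 0, 0, 0, -0.01, 0, -1]])

```text
time: 19.1
position: [0.5326, 0.0103, 0.0337]
orientation: [-0.074, 1.585, 0.067]
wrist_force: [4.0, -0.4, -6.5]
gripper_width: 0.0288
```

```bash
python3 - <<'E'
from h import *
from rig import robot,capture
m=np.array([.6175,.0175]);y=.094;u=np.array([np.cos(y),np.sin(y)])
st=robot.read_state();plan(st,[*(m-.0686*u),.0328],y+np.pi/2);print(st["torque"].round(2))
s=capture("side")
p=project(s,[.60,.03,.05])[0]
cr=lambda im,p,n:cv2.resize(im[int(p[1])-n:int(p[1])+n,int(p[0])-n:int(p[0])+n],(400,400),interpolation=cv2.INTER_CUBIC)
cv2.imwrite("pics/s5.png",s["image"])
import pickle;s0=pickle.load(open("pics/side0.pkl","rb"))
cv2.imwrite("pics/chk3.png",np.hstack([cr(s0["image"],p,50),cr(s["image"],p,50)]))
# saddle vertical image shift vs start: patch of far post/saddle left part
p0=project(s,[[.63,.085,.06],[.63,.085,.064]]);print("4mm lift =",(p0[1]-p0[0]).round(2))
x,y_=p0[0].astype(int)
g=lambda c:cv2.cvtColor(c["image"],cv2.COLOR_BGR2GRAY).astype(np.float32)
A=g(s0)[212:262,232:285];B=g(s)[212:262,232:285]
print(cv2.phaseCorrelate(A,B,cv2.createHanningWindow(A.shape[::-1],cv2.CV_32F)))
E
```

```text
tool yaw 1.661 turn rv(tool) [-0.004 -0.016  0.004] shift in turned tool [ 0.0009 -0.0008  0.0166] TCP [0.5326 0.0103 0.0337] q [-0.13  0.37 -0.35  0.86 -0.01 -0.22] F [ 4.  -0.4 -6.5] w 0.0288 t 19.1
[ 0.08 -0.58 -0.03]
4mm lift = [-0.1  -1.65]
((0.07398773775447864, -0.46902536741601963), 0.8171454768710666)
```

View pics/chk3.png

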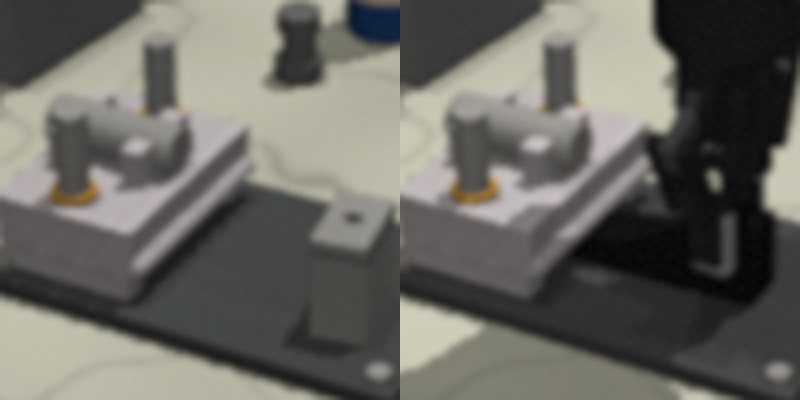

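The saddle has lifted slightly, about 1 mm by image shift, and the wedge is straight under it. I'll continue in moderate steps.

Emit:
play_rows(motion=[[0, 0, 0.005, 0, -0.006, 0, -1]])

```text
time: 19.25
position: [0.5341, 0.0108, 0.0326]
orientation: [-0.074, 1.585, 0.067]
wrist_force: [-27.3, -4.9, 22.9]
gripper_width: 0.0285
```

Emit:
play_rows(motion=[[0, 0, 0.005, 0, -0.004, 0, -1]])

```text
time: 19.35
position: [0.5342, 0.0108, 0.0326]
orientation: [-0.074, 1.59, 0.066]
wrist_force: [-36.3, -7.0, 41.2]
gripper_width: 0.028
```

```bash
cat > s.py <<'E'
from h import *
from rig import robot,capture
import pickle
m=np.array([.6175,.0175]);y=.094;u=np.array([np.cos(y),np.sin(y)])
st=robot.read_state();plan(st,[*(m-.0686*u),.0328],y+np.pi/2);print(st["torque"].round(2))
s=capture("side");s0=pickle.load(open("pics/side0.pkl","rb"))
g=lambda c:cv2.cvtColor(c["image"],cv2.COLOR_BGR2GRAY).astype(np.float32)
p=project(s0,[.60,.03,.05])[0].astype(int)
# front wall of the saddle: patch crop(0..150,220..300) of the 8x... 4x view
x0,y0=p[0]-50,p[1]-50
for n,(a,b,c_,d) in dict(front=(52,76,2,36),axle=(22,46,16,48)).items():
    A=g(s0)[y0+a:y0+b,x0+c_:x0+d];B=g(s)[y0+a:y0+b,x0+c_:x0+d]
    print(n,cv2.phaseCorrelate(A,B,cv2.createHanningWindow(A.shape[::-1],cv2.CV_32F)))
E
python3 s.py
```

```text
tool yaw 1.660 turn rv(tool) [-0.005 -0.021  0.004] shift in turned tool [-0.0002 -0.0012  0.015 ] TCP [0.5342 0.0108 0.0326] q [-0.13  0.38 -0.34  0.87 -0.01 -0.22] F [-36.3  -7.   41.2] w 0.028 t 19.35
[-1.1   6.86 -0.01]
front ((-0.732235782955506, -0.08353102796555589), 0.7907153058935095)
axle ((-0.1264352095498893, -0.3749339545249821), 0.8755725305527449)
```

The push is also pressing the wedge into the plate, with Fz at 41 N. I'll add a slight upward component to unload it.

Emit:
play_rows(motion=[[-0.0007, 0, 0.004, 0, -0.01, 0, -1]])

```text
time: 19.5
position: [0.5345, 0.011, 0.0327]
orientation: [-0.074, 1.588, 0.066]
wrist_force: [-13.4, -2.5, 3.9]
gripper_width: 0.0291
```

Emit:
play_rows(motion=[[-0.0003, 0, 0.005, 0, -0.008, 0, -1]])

```text
time: 19.6
position: [0.5349, 0.0111, 0.0326]
orientation: [-0.074, 1.588, 0.065]
wrist_force: [-29.4, -5.3, 26.4]
gripper_width: 0.0284
```

Emit:
play_rows(motion=[[-0.0003, 0, 0.005, 0, -0.006, 0, -1]])

```text
time: 19.7
position: [0.5348, 0.0111, 0.0327]
orientation: [-0.074, 1.592, 0.064]
wrist_force: [-28.8, -5.7, 24.8]
gripper_width: 0.0286
```

```bash
python3 s.py
```

```text
tool yaw 1.659 turn rv(tool) [-0.006 -0.022  0.006] shift in turned tool [-0.0001 -0.0014  0.0143] TCP [0.5348 0.0111 0.0327] q [-0.13  0.38 -0.34  0.87 -0.01 -0.22] F [-28.8  -5.7  24.8] w 0.0286 t 19.7
[-0.9   5.05  0.02]
front ((-0.6264330165905037, -0.5009741508145886), 0.6851504229836993)
axle ((-0.361565247318282, -0.3658769732395175), 0.8971821504334608)
```

Emit:
play_rows(motion=[[-0.001, 0, 0.006, 0.003, -0.018, 0, -1]])

```text
time: 19.85
position: [0.537, 0.0116, 0.0327]
orientation: [-0.071, 1.582, 0.062]
wrist_force: [-12.3, -1.6, -0.3]
gripper_width: 0.0284
```

Emit:
play_rows(motion=[[-0.001, 0, 0.006, 0.003, -0.015, 0, -1]])

```text
time: 19.95
position: [0.5388, 0.0121, 0.0327]
orientation: [-0.068, 1.575, 0.06]
wrist_force: [-19.8, -3.2, 10.3]
gripper_width: 0.0282
```

```bash
python3 s.py
```

```text
tool yaw 1.652 turn rv(tool) [-0.013 -0.005  0.005] shift in turned tool [-0.0001 -0.002   0.0103] TCP [0.5388 0.0121 0.0327] q [-0.13  0.38 -0.34  0.85 -0.01 -0.21] F [-19.8  -3.2  10.3] w 0.0282 t 19.95
[-0.48  4.24  0.06]
front ((-0.5244224346469402, -0.5620730846493824), 0.6276608727596424)
axle ((-0.07364526571989316, -0.5952982366262098), 0.7538818841179212)
```

Emit:
play_rows(motion=[[-0.001, -0.0005, 0.006, -0.004, -0.012, 0, -1]])

```text
time: 20.1
position: [0.5404, 0.0122, 0.0327]
orientation: [-0.071, 1.571, 0.063]
wrist_force: [-20.0, -3.2, 13.3]
gripper_width: 0.0291
```

Emit:
play_rows(motion=[[-0.001, -0.0005, 0.006, -0.004, -0.012, 0, -1]])

```text
time: 20.2
position: [0.5418, 0.0123, 0.0326]
orientation: [-0.073, 1.568, 0.066]
wrist_force: [-11.8, -4.6, 5.5]
gripper_width: 0.0284
```

```bash
python3 s.py
```

```text
tool yaw 1.660 turn rv(tool) [-0.005  0.001  0.004] shift in turned tool [-0.0002 -0.0019  0.0073] TCP [0.5418 0.0123 0.0326] q [-0.13  0.38 -0.34  0.85 -0.   -0.22] F [-11.8  -4.6   5.5] w 0.0284 t 20.2
[-0.93  2.81 -0.46]
front ((-0.6254891861490997, -0.13589723375193152), 0.726894567962046)
axle ((-0.006739972529636873, -0.9896101333621381), 0.8244264082362255)
```

The axle shift gives 2.4 mm of lift and the geometry 2.5 mm, so they agree. A little more.

Emit:
play_rows(motion=[[-0.0008, 0, 0.005, -0.002, -0.006, 0, -1]])

```text
time: 20.35
position: [0.5429, 0.0123, 0.0326]
orientation: [-0.075, 1.57, 0.067]
wrist_force: [-21.7, -4.4, 16.9]
gripper_width: 0.0285
```

Emit:
play_rows(motion=[[-0.0008, 0, 0.005, -0.002, -0.006, 0, -1]])

```text
time: 20.45
position: [0.5435, 0.0125, 0.0326]
orientation: [-0.077, 1.572, 0.068]
wrist_force: [-18.7, -5.2, 13.3]
gripper_width: 0.0286
```

```bash
python3 s.py
```

```text
tool yaw 1.663 turn rv(tool) [-0.002 -0.003  0.005] shift in turned tool [-0.0002 -0.0019  0.0055] TCP [0.5435 0.0125 0.0326] q [-0.13  0.38 -0.34  0.85 -0.01 -0.22] F [-18.7  -5.2  13.3] w 0.0286 t 20.45
[-0.71  4.05 -0.17]
front ((-0.4731925659665315, -0.7059873864152184), 0.7572282602389654)
axle ((-0.048886861700111695, -0.618492928976293), 0.9829265925412377)
```

Emit:
play_rows(motion=[[-0.001, 0, 0.006, 0, -0.012, 0, -1]])

```text
time: 20.6
position: [0.5454, 0.0128, 0.0326]
orientation: [-0.076, 1.569, 0.068]
wrist_force: [-18.8, -2.4, 8.3]
gripper_width: 0.0285
```

Emit:
play_rows(motion=[[-0.001, 0, 0.006, 0, -0.01, 0, -1]])

```text
time: 20.7
position: [0.5471, 0.0133, 0.0326]
orientation: [-0.076, 1.568, 0.068]
wrist_force: [-20.2, -3.3, 11.4]
gripper_width: 0.0285
```

```bash
python3 s.py
```

```text
tool yaw 1.662 turn rv(tool) [-0.003  0.002  0.005] shift in turned tool [-0.0002 -0.0024  0.0019] TCP [0.5471 0.0133 0.0326] q [-0.13  0.39 -0.33  0.85 -0.   -0.22] F [-20.2  -3.3  11.4] w 0.0285 t 20.7
[-0.54  4.2  -0.05]
front ((-0.36395678088995354, -0.8057288284591593), 0.7265403855729986)
axle ((-0.23508425217909945, -0.829009124130943), 0.9473506460587183)
```

Emit:
play_rows(motion=[[0, 0, 0, 0, 0, 0, -1], [0, 0, 0, 0, 0, 0, -1], [0, 0, 0, 0, 0, 0, -1]])

```text
time: 21.05
position: [0.5473, 0.0133, 0.0327]
orientation: [-0.076, 1.568, 0.068]
wrist_force: [-3.2, -1.6, 4.8]
gripper_width: 0.0282
```

```bash
cat > l.py <<'E'
from h import *
from rig import robot,capture
import pickle
m=np.array([.6175,.0175]);y=.094;u=np.array([np.cos(y),np.sin(y)])
st=robot.read_state();plan(st,[*(m-.0686*u),.0328],y+np.pi/2)
s0=pickle.load(open("pics/side0.pkl","rb"))
g=lambda im:cv2.GaussianBlur(cv2.cvtColor(im,cv2.COLOR_BGR2GRAY).astype(np.float32),(0,0),.7)
B=np.mean([g(capture("side")["image"]) for _ in range(6)],0).astype(np.float32);A=g(s0["image"])
x0,y0=(project(s0,[.60,.03,.05])[0]-50).astype(int)
for n,(a,b,c,d) in dict(axle=(24,46,26,46),fronttop=(48,64,22,34),leftedge=(48,72,1,14),post=(8,22,34,46),plate=(73,92,10,30)).items():
    T=A[y0+a:y0+b,x0+c:x0+d];W=np.float32([[1,0,0],[0,1,0]])
    try:
        cc,W=cv2.findTransformECC(T,B[y0+a-4:y0+b+4,x0+c-4:x0+d+4],np.float32([[1,0,4],[0,1,4]]),cv2.MOTION_TRANSLATION,(3,200,1e-6));print(n,round(cc,3),(W[:,2]-4).round(2),"lift mm",round(-(W[1,2]-4)/.4125,2))
    except cv2.error as e: print(n,"fail")
E
python3 l.py
```

```text
tool yaw 1.662 turn rv(tool) [-0.003  0.001  0.005] shift in turned tool [-0.0001 -0.0024  0.0017] TCP [0.5473 0.0133 0.0327] q [-0.13  0.39 -0.33  0.85 -0.   -0.22] F [-3.2 -1.6  4.8] w 0.0282 t 21.05
axle 0.99 [-0.15 -1.85] lift mm 4.48
fronttop 0.883 [-2.49 -2.68] lift mm 6.49
leftedge 0.995 [ 0.4  -1.53] lift mm 3.72
post 0.995 [ 0.01 -0.2 ] lift mm 0.49
plate fail
```

Lift is 3.7–4.5 mm by image and 3.7 mm by geometry, and the fixed post shows about 0 as it should. One last look before handing in.

```bash
python3 - <<'E'
from rig import capture
import cv2
cv2.imwrite("pics/fin.png",capture("side")["image"][130:460,120:520])
E
```

```text
(no output)
```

View pics/fin.png

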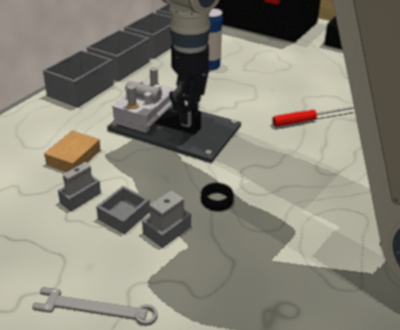

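The block stands in the medium pocket at (167,215), the wide pocket is empty, and the visible bystanders look unmoved. The wedge is under the saddle in the grip.

```bash
python3 -c "
from rig import robot
print(robot.job_done());s=robot.read_state();print(s['position'],s['wrist_force'],s['gripper_width'])"
```

```text
the job is handed in; nothing more can be done
None
the job is handed in; nothing more can be done
```

I put the setting block in the medium pocket, pushed the gripped wedge under the saddle until it lifted about 4 mm, and handed the job in with the wedge still held. No verdict is reported.

- **Block:** released and upright. Two camera views put its top about 63 mm above the bench (65 mm is fully home, camera error about 2 mm) and within about 2 mm of the pocket's centre.
- **Wedge and lift:** the thin end is about 58 mm past the mouth, lying flat and gripped at 80 N. That position implies 3.7 mm of lift. Image shifts at two spots on the saddle gave 3.7 and 4.5 mm.
- **Forces and time:** after settling, about 3 N push and 5 N vertical remained at the wrist. The job took just over 21 s of the 64 s allowed.
- **Checks that disagreed:** one image patch, at the saddle's front top edge, read 6.5 mm. I discounted it as a poor match, because the gripper's shadow falls there. Earlier single-frame lift readings were also noisy, from about 0.2 to 2.4 mm. One further check, on the base plate, could not be computed.
- **Pushing:** small steps stalled at first contact, and the wrist force reached about 55 N until I added a slight upward component.
- **Other things on the bench:** everything visible in the last picture looked unmoved. I judged this by eye, and the cable gland was not clearly visible.

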